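Queue the amber vials for labelling

TASK

Sweep the three amber vials standing loose on the worktop into the single-file labelling lane with the fingertips: push them, upright, one at a time through its blue sprung gate, going far enough that the gate swings shut behind each one before you bring the next. Slide them gently along the worktop, never pinching, lifting or tipping them, and leave the two clear vials and everything else where it stands.

Things in the scene. Friction and masses are not known exactly. Their poses are not given: they have to be found in the camera images.
- amber_1: amber glass vial with a red cap, 29 mm diameter, 55 mm tall (solid 29 mm wide to 48 mm), about 28 g, standing upright and loose on the worktop; origin at the centre of its underside, z up. It slides upright if what pushes it reaches down to 16 mm or less above the worktop, and tips if pushed only higher up
- amber_2: amber glass vial with a dark green cap, 29 mm diameter, 55 mm tall (solid 29 mm wide to 48 mm), about 28 g, standing upright and loose on the worktop; origin at the centre of its underside, z up. It slides upright if what pushes it reaches down to 16 mm or less above the worktop, and tips if pushed only higher up
- amber_3: amber glass vial with a red cap, 29 mm diameter, 55 mm tall (solid 29 mm wide to 48 mm), about 28 g, standing upright and loose on the worktop; origin at the centre of its underside, z up. It slides upright if what pushes it reaches down to 16 mm or less above the worktop, and tips if pushed only higher up
- clear_1: clear glass vial with a blue cap, 29 mm diameter, 55 mm tall, loose; stays where it is; origin at the centre of its underside
- clear_2: clear glass vial with a white cap, 29 mm diameter, 55 mm tall, loose; stays where it is; origin at the centre of its underside
- lane: single-file vial lane, aluminium, fixed to the worktop, open on top, no floor (vials slide on the worktop). Origin on the worktop in the middle of the mouth, on the line of the shut gate; y axis runs inward along the lane, z up. Two rails 32 mm tall, 4 mm thick, inner faces at x = -21 and +21 mm, y = 0 to 165 mm; outside them screwed feet 3 mm high, 16 mm wide, at y = 35 and 135 mm
- lane_entry (a point): middle of the clear opening just before the gate, on the worktop (lane x = -3, y = -4 mm); axes as the lane's. The opening is 36 mm wide. Two flared wings, 32 mm tall, lead into it; their outer ends stand at lane x = -47 and +43 mm, y = -36 mm
- lane_end (a point): middle of the rubber-faced end stop that closes the lane, on the worktop, 163 mm inward of the gate line: room for five vials; axes as the lane's
- gate (a joint): blue leaf, 36 mm long, 3 to 29 mm above the worktop, on an upright hinge at lane x = +18.5, y = 0. 0 rad: shut across the mouth; it swings inward only, to 1.48 rad (along the +x rail). A weak spring (0.1 N at its free end when shut, 0.35 N wide open) shuts it once nothing is in its way; a vial whose centre is 53 mm or more beyond the gate line is clear of its swing
- tape_roll: roll of brown packing tape lying flat, 96 mm across, 24 mm high; stays where it is
- calculator: black pocket calculator, 112 x 68 x 12 mm; stays where it is
- date_stamp: wooden hand stamp standing on its foot, 25 x 36 x 70 mm; stays where it is
- marker_red: white marker with a red cap, 13 x 128 x 14 mm, lying on the worktop; stays where it is
Not all that is in view belongs to the job. What is shaped like the amber_3 but purple or yellow is not meant.

How it is judged (in metres and radians):
On the way, in this order (a step that is already met when the one before it is completed fails the run):
1. one amber vial stands in the lane and the gate has shut behind it (((y of amber_1 in the frame of lane between 0.012 and 0.158 m and x of amber_1 in the frame of lane between -0.02 and 0.02 m and angle between amber_1's own z axis and vertical below 0.15 rad) or (y of amber_2 in the frame of lane between 0.012 and 0.158 m and x of amber_2 in the frame of lane between -0.02 and 0.02 m and angle between amber_2's own z axis and vertical below 0.15 rad) or (y of amber_3 in the frame of lane between 0.012 and 0.158 m and x of amber_3 in the frame of lane between -0.02 and 0.02 m and angle between amber_3's own z axis and vertical below 0.15 rad)) and value of joint gate below 0.1 rad), for 0.2 s.
2. a second amber vial stands in the lane and the gate has shut behind it ((((y of amber_1 in the frame of lane between 0.012 and 0.158 m and x of amber_1 in the frame of lane between -0.02 and 0.02 m and angle between amber_1's own z axis and vertical below 0.15 rad) and (y of amber_2 in the frame of lane between 0.012 and 0.158 m and x of amber_2 in the frame of lane between -0.02 and 0.02 m and angle between amber_2's own z axis and vertical below 0.15 rad)) or ((y of amber_1 in the frame of lane between 0.012 and 0.158 m and x of amber_1 in the frame of lane between -0.02 and 0.02 m and angle between amber_1's own z axis and vertical below 0.15 rad) and (y of amber_3 in the frame of lane between 0.012 and 0.158 m and x of amber_3 in the frame of lane between -0.02 and 0.02 m and angle between amber_3's own z axis and vertical below 0.15 rad)) or ((y of amber_2 in the frame of lane between 0.012 and 0.158 m and x of amber_2 in the frame of lane between -0.02 and 0.02 m and angle between amber_2's own z axis and vertical below 0.15 rad) and (y of amber_3 in the frame of lane between 0.012 and 0.158 m and x of amber_3 in the frame of lane between -0.02 and 0.02 m and angle between amber_3's own z axis and vertical below 0.15 rad))) and value of joint gate below 0.1 rad), for 0.2 s.
3. the third amber vial stands in the lane and the gate has shut behind it (y of amber_1 in the frame of lane between 0.012 and 0.158 m and x of amber_1 in the frame of lane between -0.02 and 0.02 m and angle between each of amber_1, amber_2, amber_3's own z axis and vertical below 0.15 rad and y of amber_2 in the frame of lane between 0.012 and 0.158 m and x of amber_2 in the frame of lane between -0.02 and 0.02 m and y of amber_3 in the frame of lane between 0.012 and 0.158 m and x of amber_3 in the frame of lane between -0.02 and 0.02 m and value of joint gate below 0.1 rad), for 0.2 s.
At the end, for the whole second after the job is handed in: all three amber vials stand upright (within 0.15 rad) and at rest between the rails of the lane, wholly beyond the gate line, and the gate is shut (under 0.1 rad) (all of step 3 and linear speed of each of amber_1, amber_2, amber_3 below 0.02 m/s); the robot touches nothing.
It fails at once if an amber vial is lifted off the worktop (more than 8 mm) (height (world z) of any of amber_1, amber_2, amber_3 above 0.008 m).
It fails at once if an amber vial is tipped over (more than 0.5 rad) (angle between any of amber_1, amber_2, amber_3's own z axis and vertical above 0.5 rad).
It fails at once if an amber vial is pinched or pressed hard (more than 15 N from the fingers) (contact force between the fingers and amber_1 above 15 N or contact force between the fingers and amber_2 above 15 N or contact force between the fingers and amber_3 above 15 N).
It fails at once if a clear vial or another bystander is moved (more than 12 mm) or tipped (distance of any of clear_1, clear_2, tape_roll, calculator, date_stamp, marker_red from where it was at the start of the episode above 0.012 m or angle between any of clear_1, clear_2, date_stamp's own z axis and vertical above 0.4 rad).
It also fails if it takes over 67 s, if anything falls off the work surface, if the arm or the gripper's body presses on something with over 40 N, if the wrist force passes 120 N, or if a joint passes its speed limit or range.

ROBOT

A 6-joint arm with a two-finger parallel gripper is mounted at the origin on a cart in front of the work surface, level with it; the furniture and walls round the work are solid. World frame = base frame: x ahead of the robot, y to its left, z up, the work surface at z = 0. Lengths are in mm, angles in degrees, forces in N, time in s.
With the tool pointing down it reaches from about 350 to 850 mm from the base axis. Payload 8.1 kg.
Tool frame: the origin (TCP) lies on the front face of the gripper's body, between the roots of the fingers; the fingertips stand ahead of it and the grasp point (between the pads) lies 65 mm ahead of it (manip.tcp_to_tips is the z of the fingertips in the tool frame, in mm); z points along the fingers, y is the line along which they close (so a half turn about z gives the same grasp; the last joint's range is limited). The gripper opens to 93 mm and grips with 3 to 60 N. Pads are 15 mm wide; open, the fingers measure 128 mm over their backs; the gripper's body (75 mm by 188 mm) begins 65 mm behind the grasp point.
Start: joints at [70.68, 7.471, 85.268, -0, 87.261, -4.893], TCP at [149.466, 581.09, 302.735] pointing down, gripper open.
Joint ranges: [-169.43, 169.43], [-51.17, 129.36], [1.28, 143.12], [-76.62, 256.62], [0, 156.53], [-152.29, 152.29]. Speed limits (degrees/s): [136.94, 136.94, 159.86, 180, 180, 180].

INTERFACE

Orientations are given as [roll, pitch, yaw] about the fixed x, y, z axes, in that order (R = Rz(yaw) Ry(pitch) Rx(roll)).
In Python, from bench import readout, get_image, calibration, workorder, manip gives the robot as it stands.
- The arm moves only by the tool apply_moves, never from a script. Its argument "moves" is a list that holds one entry, the list of rows, each a list of 7 numbers: the shift along the tool's x, y, z in cm, then the turn, a rotation vector about the tool's x, y, z in rad, then the opening, from 0 (shut) to 1 (fully open). In form: [[[dx, dy, dz, rx, ry, rz, jaw], ...]]. A call has 1 to 20 rows; each row shifts and turns the commanded pose from where the row before left it, along the tool's axes as they then stand; what a row does not reach is not made up. A row lasts 1/10 s, in which the tool goes at most 50 mm and 8.59 degrees, less where a joint would pass 70% of its speed; a pose out of reach is approached as far as the arm can. A call is refused whole if a number of a shift passes 5 or a number of a turn 0.15, either way. A call with a gripper value outside its range is refused whole. The fingers move at their own pace and stop on an object; "newtons" is the grip in N (left out, the last holds). Time passes only in rows, so rows that do not move let the fingers close. It gives the time, the measured TCP pose, the force, the opening and the grip force at its end, in the units of the state.
- readout.read_state(): the state, without advancing time (a new reading comes with each control period).
- get_image(name): name is "side" or "top" or "wrist"; returns the picture (400x640x3 uint8, red, green, blue); there is no depth.
- calibration(name): a dict with "vfov" (degrees; the focal length in pixels is half the picture's height over the tangent of half this angle, whatever the lens; pixels are square), "cx", "cy" (the principal point, pixels), "pose" (4x4, takes a point from camera to world coordinates). Camera axes: x right, y down, z forward; pixel columns grow to the right and rows downward; lengths in mm; the calibration is good to about 2 mm. A picture is of the moment at which its call begins: read the wrist's pose just before it. calibration takes no time and is no camera call; for the wrist camera it gives the pose at the moment of the call.
- workorder.close_job(): hands the job in; it is judged then, once.
The state is a dict: "time": time; "joint_positions": joint angles; "joint_vel": joint speeds; "joint_torque": joint torques, N m; "tool_pos": TCP position; "tcp_rot": TCP orientation; "wrist_force": force on the tool from outside, world axes, zero at the start; "moment": the same for the moment, N m; "width": finger opening in mm; "gripper_force": force on a finger pad.
Only numpy, scipy, OpenCV 4.12 (cv2) and the standard library are available. Lean on these libraries where they do the work, as an engineer would, in place of code of your own. Each camera call takes 0.05 s, during which the arm holds its last target. There are 200 camera calls.

## Working session

There is one attempt and no reset: what is moved stays moved. The work goes in short steps, Python scripts to look and compute and a tool call to move; the robot and the scene stay as the last step left them, time stands still between calls to the robot, and variables do not carry over. Pictures are saved under pics/ and viewed, at most 10 in all, crops included, and the job is handed in when it is done.

Besides the shell and the picture viewer there is one more tool, called after "Emit:" as name(argument=value, ...), one argument or row to a line, values as JSON. apply_moves: Moves the arm, as the interface text tells. Its arguments: {"type":"object","properties":{"moves":{"type":"array","items":{"type":"array","items":{"type":"array","items":{"type":"number"}}}},"newtons":{"type":"number"}},"required":["moves"]}

```bash
mkdir -p pics
python3 - <<'E'
from bench import readout,get_image,calibration,manip
import cv2,numpy as np
for n in("top","side"):
    im=get_image(n); cv2.imwrite(f"pics/{n}0.png",im[:,:,::-1]); c=calibration(n); print(n,c["vfov"],c["cx"],c["cy"],np.round(c["pose"],3).tolist())
s=readout.read_state(); print(s["time"],s["tool_pos"],s["tcp_rot"],s["width"],manip.tcp_to_tips)
E
```

```text
top 49.65670342718998 322.6876139247713 208.30900409255082 [[-0.023, -0.986, 0.166, 349.968], [-1.0, 0.023, -0.0, 1.845], [-0.003, -0.165, -0.986, 1067.615], [0.0, 0.0, 0.0, 1.0]]
side 47.82573005740843 318.02222268716923 198.36870977193786 [[0.959, -0.095, 0.266, 244.202], [-0.282, -0.36, 0.889, -949.486], [0.012, -0.928, -0.372, 457.37], [0.0, 0.0, 0.0, 1.0]]
0.1 [149.34170585 580.72173927 301.7710553 ] [-1.79903157e+02 -7.71994196e-03  1.65573838e+02] 92.78520022914908 84.1
```

View pics/top0.png

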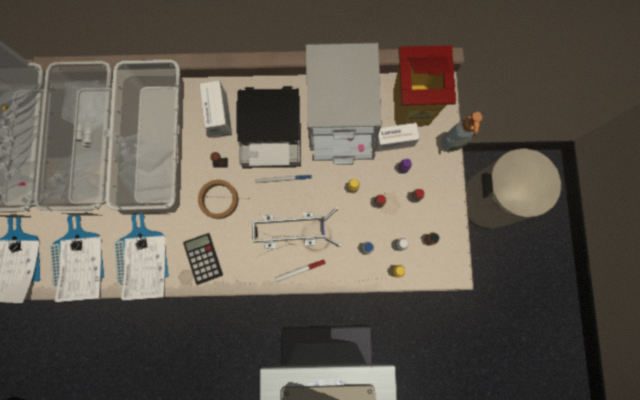

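View pics/side0.png

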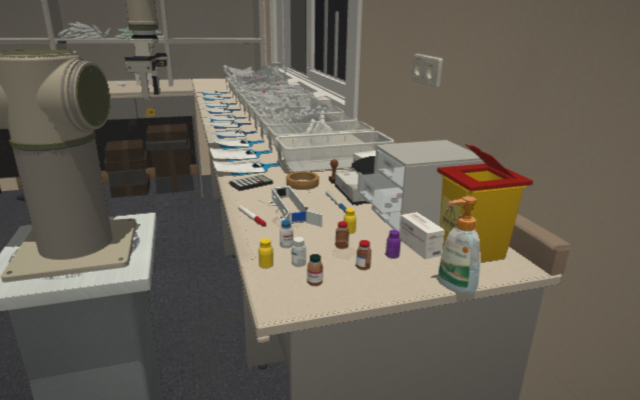

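Top view: the red-capped ambers are at (380,201) and (419,195), and the dark-green-capped one is at (432,239). The clear vials are at (367,247) and (402,244). Yellow (353,185) and (398,270) and purple (404,166) are decoys. The lane spans u≈253–325, with its mouth on the right at about (325,230). I'll confirm with an enlarged crop and measure.

```bash
cat > h.py <<'E'
from bench import readout,get_image,calibration
import cv2,numpy as np
def ray(n,uv,z,c=None):
    c=c or calibration(n); P=np.array(c["pose"]); f=200/np.tan(np.radians(c["vfov"]/2))
    d=P[:3,:3]@np.array([(uv[0]-c["cx"])/f,(uv[1]-c["cy"])/f,1]); o=P[:3,3]
    return (o+d*(z-o[2])/d[2])[:2]
def proj(n,p):
    c=calibration(n); P=np.array(c["pose"]); f=200/np.tan(np.radians(c["vfov"]/2))
    q=P[:3,:3].T@(np.array(p)-P[:3,3]); return f*q[0]/q[2]+c["cx"],f*q[1]/q[2]+c["cy"]
E
python3 - <<'E'
from h import *
im=cv2.imread("pics/top0.png"); hsv=cv2.cvtColor(im,cv2.COLOR_BGR2HSV)
H,S,V=cv2.split(hsv)
for nm,(u,v) in dict(redA=(380,201),redB=(419,195),green=(432,239),blue=(367,247),white=(402,244),yel1=(353,185),yel2=(398,270),purple=(404,166)).items():
    w=im[v-11:v+12,u-11:u+12].astype(int); bg=np.array(im[222,370]).astype(int)
    h=hsv[v-11:v+12,u-11:u+12]
    m=((h[:,:,1]>120)|(h[:,:,2]<110)) if nm!="white" else (h[:,:,2]>185)&(h[:,:,1]<40)
    n,l,st,ce=cv2.connectedComponentsWithStats(m.astype(np.uint8))
    k=1+np.argmax(st[1:,4]); p=ce[k]+[u-11,v-11]
    print(nm,p.round(1),st[k,2:5],ray("top",p,45).round(0))
a=cv2.resize(im[155:285,240:450],None,fx=3.8,fy=3.8,interpolation=cv2.INTER_CUBIC); cv2.imwrite("pics/c1.png",a)
E
```

```text
redA [378. 201.] [ 15  13 142] [ 536. -132.]
redB [415.5 195.3] [ 16  13 154] [ 548. -223.]
green [429.8 238.4] [ 18  12 166] [ 443. -251.]
blue [364.7 247.6] [ 14  12 117] [425. -96.]
white [403.7 242.8] [ 8  7 46] [ 434. -188.]
yel1 [352.  185.5] [ 14  13 141] [576. -71.]
yel2 [396.1 270.7] [ 17  11 155] [ 369. -167.]
purple [402.7 166.3] [ 16  13 155] [ 621. -196.]
```

View pics/c1.png

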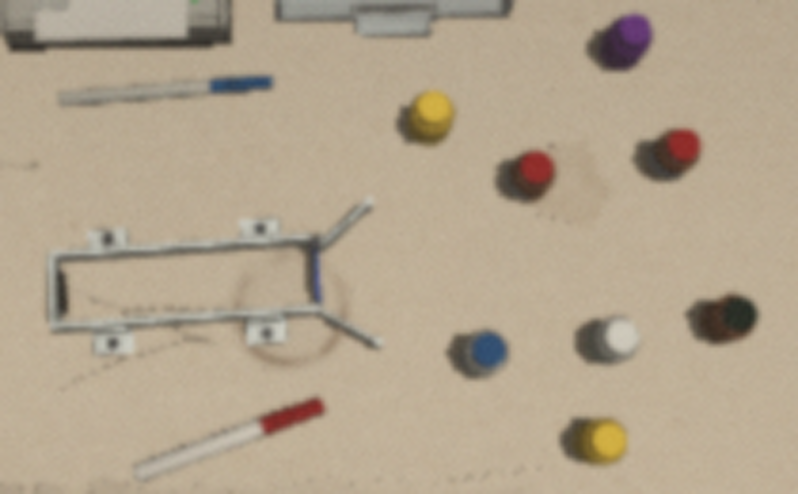

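The crop confirms the targets: red caps at crop (536,168) and (683,147), and dark green at (740,315), all on brown glass. Yellow and purple are decoys, and blue and white are the clear vials. The gate's blue leaf is at crop (316,275), hinged on the upper rail.

Run:
```python
from h import *
q=lambda x,y,z:ray("top",(x/3.8+240,y/3.8+155),z)
for n,(x,y) in dict(redA=(536,168),redB=(683,147),green=(740,315),blue=(488,349),white=(622,336),yel1=(434,107)).items(): print(n,q(x,y,55).round(0))
for n,(x,y) in dict(up_end=(55,257),up_mouth=(315,239),lo_end=(55,325),lo_mouth=(318,309),wingU=(370,203),wingL=(378,344)).items(): print(n,q(x,y,32).round(0))
a,b=(q(55,257,32)+q(55,325,32))/2,(q(315,239,32)+q(318,309,32))/2
d=a-b; print("mouth",b,"heading",np.degrees(np.arctan2(d[1],d[0])),np.linalg.norm(d))
```

```text
redA [ 539. -138.]
redB [ 550. -231.]
green [ 443. -260.]
blue [ 426. -103.]
white [ 432. -186.]
yel1 [579. -76.]
up_end [493. 167.]
up_mouth [500.   1.]
lo_end [449. 167.]
lo_mouth [456.   1.]
wingU [523. -34.]
wingL [433. -37.]
mouth [477.88874101   1.0436515 ] heading 92.41591386102358 166.1147907572893
```

Emit:
apply_moves(
  moves=[
    [[0,0,0,0,0,-0.147,0],[0,0,0,0,0,-0.147,0],[-1.8,-4.1,0.3,0,0,0,0],[-1.8,-4.1,0.3,0,0,0,0],[-1.8,-4.1,0.3,0,0,0,0],[-1.8,-4.1,0.3,0,0,0,0],[-1.8,-4.1,0.3,0,0,0,0],[-1.8,-4.1,0.3,0,0,0,0],[-1.8,-4.1,0.3,0,0,0,0],[-1.8,-4.1,0.3,0,0,0,0],[-1.8,-4.1,0.3,0,0,0,0],[-1.8,-4.1,0.3,0,0,0,0],[-1.8,-4.1,0.3,0,0,0,0],[-1.8,-4.1,0.3,0,0,0,0],[-1.8,-4.1,0.3,0,0,0,0],[-1.8,-4.1,0.3,0,0,0,0],[-1.8,-4.1,0.3,0,0,0,0],[-1.8,-4.1,0.3,0,0,0,0],[-1.8,-4.1,0.3,0,0,0,0],[0,0,0,0,0,0,0]],
  ],
)

```text
time: 2.1
tool_pos: [485.3, -106.5, 250.4]
tcp_rot: [-180.0, -0.1, -177.8]
wrist_force: [-0.1, 0.6, -0.2]
width: 0.7
gripper_force: 0.0
```

Run:
```python
from h import *
s=readout.read_state(); c=calibration("wrist"); im=get_image("wrist"); cv2.imwrite("pics/w1.png",im[:,:,::-1])
import json; c["pose"]=np.array(c["pose"]).tolist(); json.dump(c,open("w1.json","w"),default=float); print(s["time"],s["tool_pos"],s["tcp_rot"],s["width"],s["wrist_force"],np.round(c["pose"],2).tolist(),c["vfov"])
```

```text
2.1 [ 485.29254695 -106.52327708  250.39538636] [-1.79953641e+02 -9.48421270e-02 -1.77820030e+02] 0.744204701954608 [-0.11040531  0.55622726 -0.20007847] [[-0.04, 0.96, 0.26, 410.74], [1.0, 0.04, 0.01, -109.44], [-0.0, 0.26, -0.96, 332.67], [0.0, 0.0, 0.0, 1.0]] 66.88654023818475
```

View pics/w1.png

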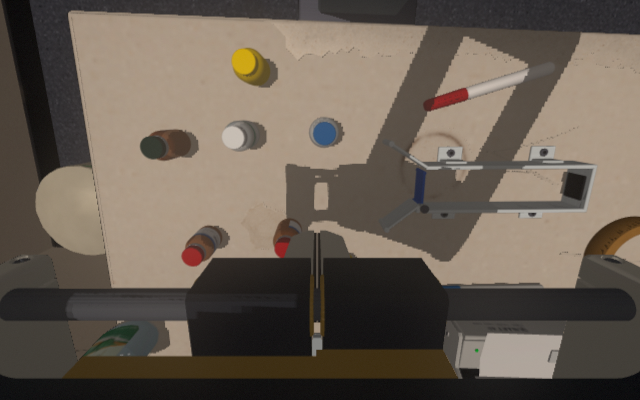

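Wrist view: green cap at (153,147), red caps at (193,256) and (283,247, partly hidden), white at (235,137) and blue at (324,132). The gate leaf is at about (419,187), and the rails run from (424,165)/(424,209) to (592,165)/(585,208).

Run:
```python
from h import *
import json; c=json.load(open("w1.json"))
for n,(x,y,z) in dict(green=(153,147,55),redB=(193,256,55),redA=(283,247,55),white=(235,137,55),blue=(324,132,55),lo_m=(425,165,32),lo_e=(592,165,32),up_m=(424,209,32),up_e=(587,209,32),wL=(390,143,32),wU=(384,226,32),stem=(425,107,10)).items(): print(n,ray(0,(x,y),z,c).round(0))
```

```text
green [ 443. -257.]
redB [ 550. -229.]
redA [ 537. -138.]
white [ 431. -182.]
blue [ 424. -103.]
lo_m [454.   0.]
lo_e [447. 167.]
up_m [499.   5.]
up_e [493. 174.]
wL [433. -37.]
wU [520. -35.]
stem [397.   0.]
```

Emit:
apply_moves(
  moves=[
    [[-2.9,-1.1,0,0,0,0,0],[-2.9,-1.1,0,0,0,0,0],[-2.9,-1.1,0,0,0,0,0],[0,0,4.5,0,0,0,0],[0,0,4.5,0,0,0,0],[0,0,4.5,0,0,0,0],[0,0,2.3,0,0,0,0],[0,0,0,0,0,0,0],[0.8,0,0,0,0,0,0],[0.8,0,0,0,0,0,0],[1,0,0,0,0,0,0],[1,0,0,0,0,0,0],[1,0,0,0,0,0,0],[0.8,0,0,0,0,0,0],[0.6,0,0,0,0,0,0],[0.4,0,0,0,0,0,0],[0.4,0,0,0,0,0,0],[0.3,0,0,0,0,0,0],[0,0,0,0,0,0,0]],
  ],
)

```text
time: 4.05
tool_pos: [501.7, -134.7, 93.6]
tcp_rot: [180.0, -0.0, -177.6]
wrist_force: [-0.2, 1.0, -0.0]
width: 0.6
gripper_force: 0.0
```

```bash
cat >> h.py <<'E'
O=np.array([477.5,1.]); t=np.radians(2.4); EX=np.array([np.cos(t),np.sin(t)]); EY=np.array([-EX[1],EX[0]])
def L(p): d=np.array(p)[:2]-O; return np.round([d@EX,d@EY],1)
def snap(n,f):
    s=readout.read_state(); c=calibration(n); im=get_image(n); cv2.imwrite(f"pics/{f}.png",im[:,:,::-1])
    print("t",s["time"],"tcp lane",L(s["tool_pos"]),np.round(s["tool_pos"],1),np.round(s["tcp_rot"],1),"F",np.round(s["wrist_force"],1)); return im[:,:,::-1],c
E
python3 -c "
from h import *
snap('wrist','w2')"
```

```text
t 4.05 tcp lane [  18.5 -136.6] [ 501.7 -134.7   93.6] [ 180.    -0.  -177.6] F [-0.2  1.  -0. ]
```

View pics/w2.png

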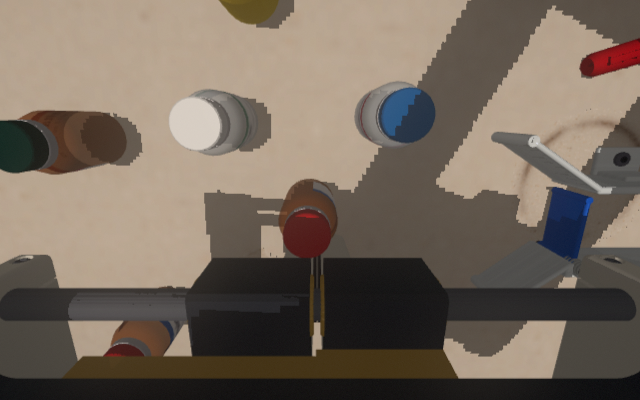

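Wrist view: the red-capped vial stands upright against the fingers, cap at (308,233), and the clear vials haven't moved.

```bash
python3 -c "
from h import *
for p in [(308,233),(408,115),(197,124)]: print(L(ray('wrist',p,55)))"
```

```text
[  -7.8 -140.4]
[ -56.3 -101.6]
[ -53.1 -183.1]
```

Emit:
apply_moves(
  moves=[
    [[-1.5,0,0,0,0,0,0],[0,-4.6,0,0,0,0,0],[1.8,0,0,0,0,0,0],[1.8,0,0,0,0,0,0],[0,0,0,0,0,0,0]],
  ],
)

```text
time: 4.6
tool_pos: [481.3, -181.6, 92.9]
tcp_rot: [179.9, -0.1, -177.6]
wrist_force: [-0.3, -0.1, -0.4]
width: 0.3
gripper_force: 0.0
```

Emit:
apply_moves(
  moves=[
    [[0,0.6,0,0,0,0,0],[0,0.6,0,0,0,0,0],[0,1,0,0,0,0,0],[0,1,0,0,0,0,0],[0,1,0,0,0,0,0],[0,1,0,0,0,0,0],[0,1,0,0,0,0,0],[0,1,0,0,0,0,0],[0,1,0,0,0,0,0],[0,1,0,0,0,0,0],[0,1,0,0,0,0,0],[0,1,0,0,0,0,0],[0,0.8,0,0,0,0,0],[0,0.6,0,0,0,0,0],[0,0.5,0,0,0,0,0],[0,0,0,0,0,0,0]],
  ],
)

```text
time: 6.2
tool_pos: [477.4, -50.1, 93.7]
tcp_rot: [180.0, -0.0, -177.6]
wrist_force: [-0.8, 0.6, 0.1]
width: 0.6
gripper_force: 0.0
```

```bash
python3 -c "
from h import *
snap('wrist','w3')"
```

```text
t 6.2 tcp lane [ -2.3 -51.1] [477.4 -50.1  93.7] [ 180.    -0.  -177.6] F [-0.8  0.6  0.1]
```

View pics/w3.png

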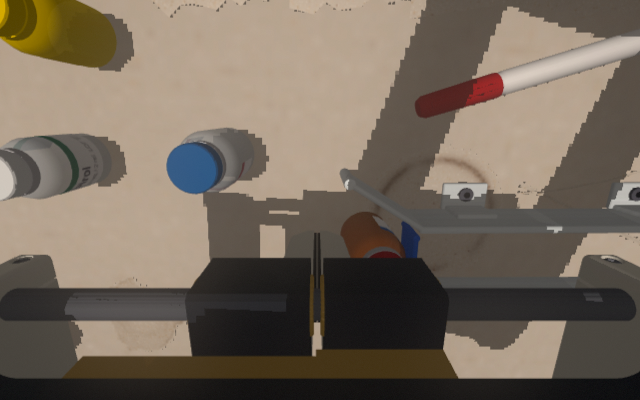

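Wrist view: the vial is upright in the wings, touching the gate (leaf at about (410,238)). I'll push it through.

Emit:
apply_moves(
  moves=[
    [[0,0.6,0,0,0,0,0],[0,0.8,0,0,0,0,0],[0,0.8,0,0,0,0,0],[0,0.8,0,0,0,0,0],[0,0.8,0,0,0,0,0],[0,0.8,0,0,0,0,0],[0,0.8,0,0,0,0,0],[0,0.8,0,0,0,0,0],[0,0.8,0,0,0,0,0],[0,0.8,0,0,0,0,0],[0,0.6,0,0,0,0,0],[0,0,0,0,0,0,0]],
  ],
)

```text
time: 7.45
tool_pos: [473.6, 34.2, 93.6]
tcp_rot: [180.0, -0.0, -177.5]
wrist_force: [-2.0, 2.9, 0.8]
width: 1.0
gripper_force: 1.7
```

Emit:
apply_moves(
  moves=[
    [[0,-1,0,0,0,0,0],[0,0,-3.7,0,0,0,0],[0,0,-3.8,0,0,0,0],[0,0,0,0,0,0,0],[-1.7,-4.3,0,0,0,0,0],[-1.7,-4.3,0,0,0,0,0],[-1.7,-4.3,0,0,0,0,0],[-1.7,-4.3,0,0,0,0,0],[-1.7,-4.3,0,0,0,0,0],[-1.7,-4.3,0,0,0,0,0],[0,0,0,0,0,0,0]],
  ],
)

```text
time: 8.55
tool_pos: [587.7, -235.6, 167.4]
tcp_rot: [-179.9, -0.0, -177.8]
wrist_force: [-1.0, -0.3, 0.8]
width: -0.1
gripper_force: 0.0
```

Run:
```python
from h import *
im,c=snap("top","t2")
cv2.imwrite("pics/t2c.png",cv2.resize(im[155:285,240:450],None,fx=3.8,fy=3.8,interpolation=cv2.INTER_CUBIC))
```

```text
t 8.55 tcp lane [ 100.2 -241. ] [ 587.7 -235.6  167.4] [-179.9   -0.  -177.8] F [-1.  -0.3  0.8]
```

View pics/t2c.png

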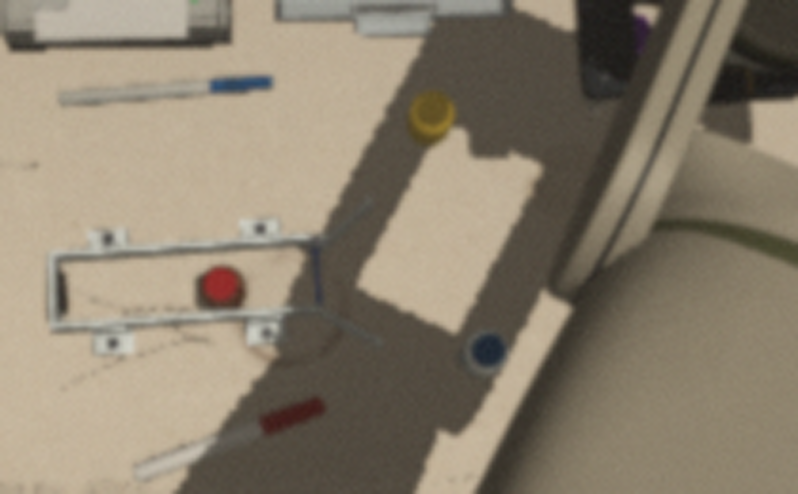

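Top crop: the first vial stands in the lane at (221,287) and the gate is shut behind it. Next is the second red-capped vial.

Emit:
apply_moves(
  moves=[
    [[0,0.7,0,0,0,0,0],[0,0,3.8,0,0,0,0],[0,0,3.6,0,0,0,0],[0,0,0,0,0,0,0],[0.8,0,0,0,0,0,0],[0.8,0,0,0,0,0,0],[1,0,0,0,0,0,0],[1,0,0,0,0,0,0],[1,0,0,0,0,0,0],[1,0,0,0,0,0,0],[0.7,0,0,0,0,0,0],[0.5,0,0,0,0,0,0],[0.4,0,0,0,0,0,0],[0.4,0,0,0,0,0,0],[0,0,0,0,0,0,0]],
  ],
)

```text
time: 10.1
tool_pos: [510.5, -226.4, 94.6]
tcp_rot: [180.0, -0.0, -177.6]
wrist_force: [-0.3, 0.9, -0.9]
width: 0.5
gripper_force: 0.0
```

Run:
```python
from h import *
im,c=snap("wrist","w4")
h=cv2.cvtColor(im,cv2.COLOR_BGR2HSV)
m=(((h[:,:,0]<6)|(h[:,:,0]>174))&(h[:,:,1]>170)&(h[:,:,2]>60)).astype(np.uint8); m[265:]=0
n,l,st,ce=cv2.connectedComponentsWithStats(m)
for k in range(1,n):
    if st[k,4]>150: print(st[k],ce[k].round(),L(ray("wrist",ce[k],55,c)))
```

```text
t 10.1 tcp lane [  23.4 -228.6] [ 510.5 -226.4   94.6] [ 180.    -0.  -177.6] F [-0.3  0.9 -0.9]
[286 231  39  25 471] [308. 245.] [   2.9 -232.6]
```

View pics/w4.png

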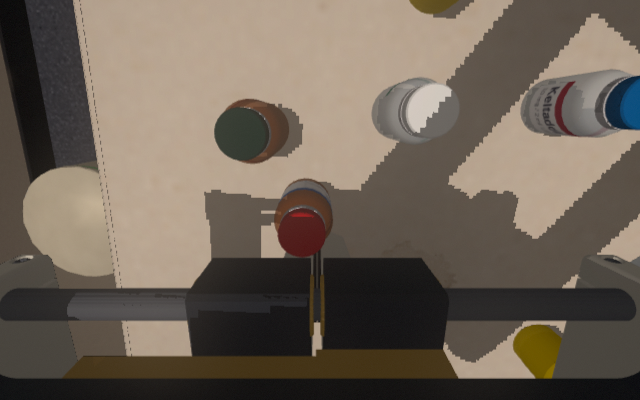

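Wrist view: the second vial is upright at the fingers, cap at (302,231). Green (243,134) and white (432,108) are undisturbed.

Emit:
apply_moves(
  moves=[
    [[-1.5,0,0,0,0,0,0],[0,-4.8,0,0,0,0,0],[2,0,0,0,0,0,0],[2.1,0,0,0,0,0,0],[0,0,0,0,0,0,0]],
  ],
)

```text
time: 10.65
tool_pos: [485.0, -275.5, 93.8]
tcp_rot: [179.9, -0.1, -177.6]
wrist_force: [1.0, -0.2, -1.1]
width: 0.5
gripper_force: 0.0
```

Emit:
apply_moves(
  moves=[
    [[0,0.6,0,0,0,0,0],[0,0.6,0,0,0,0,0],[0,1,0,0,0,0,0],[0,1.2,0,0,0,0,0],[0,1.2,0,0,0,0,0],[0,1.2,0,0,0,0,0],[0,1.2,0,0,0,0,0],[0,1.2,0,0,0,0,0],[0,1.2,0,0,0,0,0],[0,1.2,0,0,0,0,0],[0,1.2,0,0,0,0,0],[0,1.2,0,0,0,0,0],[0,1.2,0,0,0,0,0],[0,1.2,0,0,0,0,0],[0,1.2,0,0,0,0,0],[0,1.2,0,0,0,0,0],[0,1.2,0,0,0,0,0],[0,1,0,0,0,0,0],[0,0.8,0,0,0,0,0],[0,0.5,0,0,0,0,0]],
  ],
)

```text
time: 12.65
tool_pos: [477.9, -61.8, 94.7]
tcp_rot: [180.0, -0.0, -177.6]
wrist_force: [-0.4, -0.7, 0.2]
width: 0.8
gripper_force: 0.1
```

```bash
python3 -c "
from h import *
snap('wrist','w5')"
```

```text
t 12.65 tcp lane [ -2.3 -62.8] [477.9 -61.8  94.7] [ 180.    -0.  -177.6] F [-0.4 -0.7  0.2]
```

View pics/w5.png

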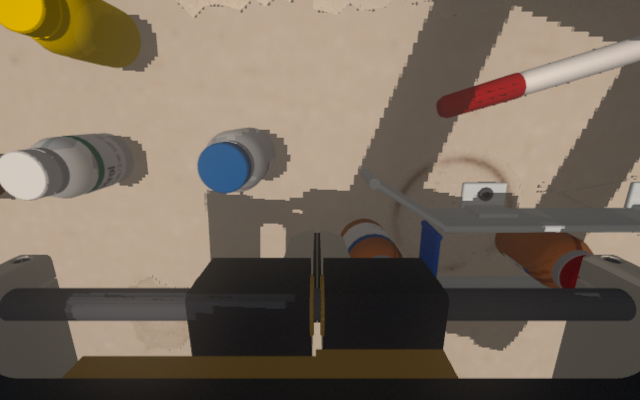

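Wrist view: the second vial is upright in front of the gate, the first is beyond it, and the clears haven't moved. I'll push it through.

Emit:
apply_moves(
  moves=[
    [[0,0.8,0,0,0,0,0],[0,1,0,0,0,0,0],[0,0.9,0,0,0,0,0],[0,0.8,0,0,0,0,0],[0,0.8,0,0,0,0,0],[0,0.8,0,0,0,0,0],[0,0.8,0,0,0,0,0],[0,0.8,0,0,0,0,0],[0,0.8,0,0,0,0,0],[0,0.8,0,0,0,0,0],[0,0.7,0,0,0,0,0],[0,0.5,0,0,0,0,0],[0,0,0,0,0,0,0]],
  ],
)

```text
time: 14.0
tool_pos: [473.8, 33.0, 94.7]
tcp_rot: [180.0, -0.0, -177.5]
wrist_force: [0.1, -0.3, 0.8]
width: 0.6
gripper_force: 0.3
```

Emit:
apply_moves(
  moves=[
    [[0,-1,0,0,0,0,0],[0,0,-3.7,0,0,0,0],[0,0,-3.8,0,0,0,0],[0,0,0,0,0,0,0],[1.3,-4.6,0,0,0,0,0],[1.3,-4.6,0,0,0,0,0],[1.3,-4.6,0,0,0,0,0],[1.3,-4.6,0,0,0,0,0],[1.3,-4.6,0,0,0,0,0],[1.3,-4.6,0,0,0,0,0],[0,0,0,0,0,0,0]],
  ],
)

```text
time: 15.1
tool_pos: [406.1, -262.4, 169.9]
tcp_rot: [-179.9, 0.0, -177.9]
wrist_force: [0.2, 0.4, 0.1]
width: 0.7
gripper_force: 0.0
```

Run:
```python
from h import *
im,c=snap("top","t3")
h=cv2.cvtColor(im,cv2.COLOR_BGR2HSV)
m=(((h[:,:,0]<8)|(h[:,:,0]>172))&(h[:,:,1]>120)).astype(np.uint8)
n,l,st,ce=cv2.connectedComponentsWithStats(m)
for k in range(1,n):
    if st[k,4]>25 and 240<ce[k][0]<450 and 155<ce[k][1]<285: print(st[k],ce[k].round(1),L(ray("top",ce[k],50,c)))
a=im[200:260,245:345]; hb=cv2.cvtColor(a,cv2.COLOR_BGR2HSV)
ys,xs=np.where((hb[:,:,0]>108)&(hb[:,:,0]<130)&(hb[:,:,1]>90)); print("blue px u",xs.min()+245,xs.max()+245,"v",ys.min()+200,ys.max()+200)
for p in (ys,): pass
```

```text
t 15.1 tcp lane [ -82.3 -260.1] [ 406.1 -262.4  169.9] [-179.9    0.  -177.9] F [0.2 0.4 0.1]
[293 225  11  10  76] [298.1 229.4] [-3.4 60.1]
[281 226  11   9  72] [285.9 230.2] [-3.4 88.9]
[309 260  16   9  62] [316.4 263.9] [-87.3  21.8]Traceback (most recent call last):
  File "<stdin>", line 9, in <module>
    return umr_minimum(a, axis, None, out, keepdims, initial, where)
ValueError: zero-size array to reduction operation minimum which has no identity
```

Run:
```python
import cv2
for f in("top0","t2","t3"):
    a=cv2.cvtColor(cv2.imread(f"pics/{f}.png"),cv2.COLOR_BGR2GRAY)
    print(f,[a[v,317:329].tolist() for v in (224,229,233)])
```

```text
top0 [[172, 167, 156, 113, 82, 78, 106, 147, 164, 170, 172, 174], [171, 171, 160, 119, 86, 82, 101, 146, 166, 172, 166, 162], [172, 173, 171, 160, 124, 91, 89, 121, 157, 173, 173, 167]]
t2 [[172, 162, 126, 91, 76, 62, 59, 70, 74, 79, 79, 78], [110, 85, 80, 78, 79, 72, 63, 69, 75, 81, 76, 73], [79, 84, 81, 81, 78, 77, 60, 62, 73, 80, 79, 77]]
t3 [[171, 172, 157, 116, 84, 76, 106, 150, 166, 169, 175, 176], [174, 172, 163, 120, 86, 81, 100, 144, 169, 171, 170, 165], [174, 175, 175, 163, 122, 91, 88, 123, 160, 172, 174, 171]]
```

The leaf pixels match the first image, so the gate is shut behind two vials (lane y 60 and 89 mm). Now the green-capped one.

Emit:
apply_moves(
  moves=[
    [[0,0.2,0,0,0,0,0],[0,0,3.8,0,0,0,0],[0,0,3.8,0,0,0,0],[0,0,0,0,0,0,0],[-0.7,0,0,0,0,0,0],[-0.7,0,0,0,0,0,0],[-0.8,0,0,0,0,0,0],[-0.8,0,0,0,0,0,0],[-0.8,0,0,0,0,0,0],[-0.6,0,0,0,0,0,0],[-0.5,0,0,0,0,0,0],[-0.4,0,0,0,0,0,0],[-0.2,0,0,0,0,0,0],[0,0,0,0,0,0,0]],
  ],
)

```text
time: 16.55
tool_pos: [463.0, -252.4, 93.6]
tcp_rot: [180.0, -0.0, -177.6]
wrist_force: [-0.1, -0.4, -0.8]
width: 0.7
gripper_force: 0.0
```

Emit:
apply_moves(
  moves=[
    [[1.5,0,0,0,0,0,0],[0,-2.2,0,0,0,0,0],[0,-2.2,0,0,0,0,0],[0,0,0,0,0,0,0]],
  ],
)

```text
time: 16.95
tool_pos: [449.7, -299.2, 94.2]
tcp_rot: [-179.9, 0.0, -177.7]
wrist_force: [0.2, 0.0, 0.2]
width: 0.4
gripper_force: 0.0
```

Run:
```python
from h import *
im,c=snap("wrist","w6")
h=cv2.cvtColor(im,cv2.COLOR_BGR2HSV)
```

```text
t 16.95 tcp lane [ -40.3 -298.8] [ 449.7 -299.2   94.2] [-179.9    0.  -177.7] F [0.2 0.  0.2]
```

View pics/w6.png

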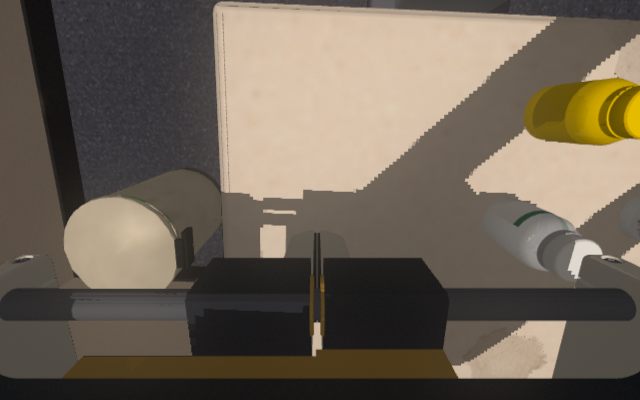

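Wrist view: the vial is hidden behind the finger body and the clear vial is still standing at (560,250). I'll line up behind it and check its position with the side camera numerically.

Emit:
apply_moves(
  moves=[
    [[-2,0,0,0,0,0,0],[-1.9,0,0,0,0,0,0],[0,0,0,0,0,0,0]],
  ],
)

```text
time: 17.3
tool_pos: [490.2, -294.5, 94.0]
tcp_rot: [-180.0, 0.1, -177.5]
wrist_force: [0.2, -0.2, 0.5]
width: 0.3
gripper_force: 0.0
```

Run:
```python
from h import *
im,c=snap("side","s6"); ref=cv2.imread("pics/side0.png")
def grn(im,nm):
    h=cv2.cvtColor(im,cv2.COLOR_BGR2HSV); print(nm)
    m=((h[:,:,0]>45)&(h[:,:,0]<95)&(h[:,:,1]>60)&(h[:,:,2]<110)).astype(np.uint8); m[:,:230]=0; m[:215]=0
    n,l,st,ce=cv2.connectedComponentsWithStats(m)
    for k in range(1,n):
        if st[k,4]>15 and ce[k][0]<420: print(st[k],ce[k].round(1),L(ray("side",ce[k],52,c)))
grn(ref,"ref");grn(im,"now")
print("expect px for (lx,ly)=(-3,-258):",proj("side",[*(O-3*EX-258*EY),52]))
```

```text
t 17.3 tcp lane [   0.3 -295.8] [ 490.2 -294.5   94. ] [-1.800e+02  1.000e-01 -1.775e+02] F [ 0.2 -0.2  0.5]
ref
[311 255   9   7  50] [314.8 257.7] [ -41.4 -256.9]
now
[332 252   4   6  20] [333.8 254.3] [  -4.2 -255.5]
expect px for (lx,ly)=(-3,-258): (np.float64(334.81623599003314), np.float64(254.82887101253013))
```

Emit:
apply_moves(
  moves=[
    [[0.3,0.5,0,0,0,0,0],[0,0.6,0,0,0,0,0],[0,0.7,0,0,0,0,0],[0,1.2,0,0,0,0,0],[0,1.2,0,0,0,0,0],[0,1.2,0,0,0,0,0],[0,1.3,0,0,0,0,0],[0,1.3,0,0,0,0,0],[0,1.3,0,0,0,0,0],[0,1.3,0,0,0,0,0],[0,1.3,0,0,0,0,0],[0,1.3,0,0,0,0,0],[0,1.3,0,0,0,0,0],[0,1.3,0,0,0,0,0],[0,1.3,0,0,0,0,0],[0,1.3,0,0,0,0,0],[0,1.3,0,0,0,0,0],[0,1.3,0,0,0,0,0],[0,1,0,0,0,0,0],[0,0.6,0,0,0,0,0]],
  ],
)

```text
time: 19.35
tool_pos: [476.1, -68.7, 93.7]
tcp_rot: [180.0, -0.0, -177.5]
wrist_force: [0.4, -0.3, 0.2]
width: 0.6
gripper_force: 0.1
```

Run:
```python
from h import *
im,c=snap("wrist","w7")
def amb(im,nm):
    h=cv2.cvtColor(im,cv2.COLOR_BGR2HSV); m=((h[:,:,0]>=4)&(h[:,:,0]<17)&(h[:,:,1]>130)&(h[:,:,2]>50)).astype(np.uint8); m[257:]=0
    n,l,st,ce=cv2.connectedComponentsWithStats(m); print(nm,[st[k].tolist() for k in range(1,n) if st[k,4]>100])
amb(cv2.imread("pics/w5.png"),"w5"); amb(cv2.imread("pics/w3.png"),"w3"); amb(im,"w7")
```

```text
t 19.35 tcp lane [ -4.3 -69.5] [476.1 -68.7  93.7] [ 180.    -0.  -177.5] F [ 0.4 -0.3  0.2]
w5 [[496, 233, 96, 24, 1859], [350, 238, 52, 19, 705]]
w3 [[342, 213, 62, 44, 1532]]
w7 [[351, 228, 49, 29, 622], [541, 237, 99, 20, 1649], [505, 238, 30, 19, 293]]
```

The vial is in front of the fingers as before (amber blob at u≈351–400). I'll push it through.

Emit:
apply_moves(
  moves=[
    [[0,0.8,0,0,0,0,0],[0,1,0,0,0,0,0],[0,1,0,0,0,0,0],[0,1,0,0,0,0,0],[0,0.8,0,0,0,0,0],[0,0.8,0,0,0,0,0],[0,0.8,0,0,0,0,0],[0,0.8,0,0,0,0,0],[0,0.8,0,0,0,0,0],[0,0.8,0,0,0,0,0],[0,0.7,0,0,0,0,0],[0,0.6,0,0,0,0,0],[0,0.3,0,0,0,0,0],[0,0,0,0,0,0,0]],
  ],
)

```text
time: 20.8
tool_pos: [471.8, 32.7, 93.7]
tcp_rot: [180.0, -0.0, -177.6]
wrist_force: [0.5, -0.1, 0.2]
width: 0.2
gripper_force: 0.3
```

Emit:
apply_moves(
  moves=[
    [[0,-1,0,0,0,0,0],[0,0,-3.7,0,0,0,0],[0,0,-3.8,0,0,0,0],[0,0,-3,0,0,0,0],[0,-4.5,0,0,0,0,0],[0,-4.5,0,0,0,0,0],[0,-4.5,0,0,0,0,0],[0,-4.5,0,0,0,0,0],[0,-4.5,0,0,0,0,0],[0,-4.5,0,0,0,0,0],[0,0,0,0,0,0,0],[0,0,0,0,0,0,0]],
  ],
)

```text
time: 22.0
tool_pos: [483.0, -249.2, 198.5]
tcp_rot: [180.0, -0.0, -177.8]
wrist_force: [0.1, 0.7, -0.6]
width: 0.5
gripper_force: 0.0
```

Run:
```python
from h import *
im,c=snap("top","t4"); a=cv2.cvtColor(im,cv2.COLOR_BGR2GRAY); print([a[v,317:329].tolist() for v in (224,229,233)])
cv2.imwrite("pics/t4c.png",cv2.resize(im[155:285,240:450],None,fx=3.8,fy=3.8,interpolation=cv2.INTER_CUBIC))
h=cv2.cvtColor(im,cv2.COLOR_BGR2HSV)
m=(h[:,:,2]<105).astype(np.uint8)[222:242,255:320]
m2=(((h[:,:,0]<8)|(h[:,:,0]>172))&(h[:,:,1]>120)).astype(np.uint8)
n,l,st,ce=cv2.connectedComponentsWithStats(m2)
for k in range(1,n):
    if st[k,4]>25 and 240<ce[k][0]<330 and ce[k][1]<250: print(ce[k].round(1),L(ray("top",ce[k],50,c)))
g=((h[:,:,0]>30)&(h[:,:,0]<100)&(h[:,:,2]<90)).astype(np.uint8); g[:218]=0;g[245:]=0;g[:,:265]=0;g[:,316:]=0
ys,xs=np.where(g); print("green",len(xs),xs.mean() if len(xs) else 0,L(ray("top",(xs.mean(),ys.mean()),52,c)) if len(xs) else 0)
```

```text
t 22.0 tcp lane [  -4.9 -250.3] [ 483.  -249.2  198.5] [ 180.    -0.  -177.8] F [ 0.1  0.7 -0.6]
[[171, 171, 158, 119, 84, 74, 104, 147, 165, 172, 174, 175], [176, 174, 160, 121, 84, 81, 103, 146, 169, 173, 172, 165], [177, 174, 172, 163, 123, 91, 87, 123, 159, 174, 175, 169]]
[273.8 231.1] [ -3.8 117.6]
[285.8 230.3] [-3.7 89.1]
green 37 298.2432432432432 [-3.3 59.5]
```

The three vials are at lane y 118, 89 and 60 mm, and the gate's pixels match the shut state. The arm is clear, so I'm handing in.

```bash
python3 -c "
from bench import workorder
print(workorder.close_job())"
```

```text
the job is handed in; nothing more can be done
None
```

The job is handed in at 22 s: all three amber vials measured in the lane at about 60, 89 and 118 mm past the gate line, the gate read as shut, and the arm was clear; the hand-in gave no verdict.

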